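# Close the power box on the signing table

### The job

Close the power box on the book-signing table: take the metal cover that has the cord notch, turn it so that the notch goes round the box's rubber cord nose, lay it in the frame without dropping it, and press it down past the spring catches until it lies level and flush with the frame all round. Let go of it, and leave the blank cover and everything else on the table where they are.

Things in the scene. Friction and masses are not known exactly. Their poses are not given: they have to be found in the camera images.
- power_box: wooden power box fixed to the table, 170 (x) x 140 (y) x 45 mm high; origin: centre of its underside, z up. Its top has a rectangular recess, 113 (x) x 82.4 (y) mm and 8 mm deep, centred on the origin, with a smooth steel 3 mm 45-degree lead-in round the rim and a ledge all round over the open socket well
- ledge (a point): centre of the recess at the height of its ledge (37 mm above the table); axes as the box. Four steel spring catches stick 3 mm out of the long walls (at x = +-30, y = +-41 mm): a cover just laid in rests on them about 4 mm proud, and about 10 N in all pushes it past them on to the ledge, its top then flush with the frame at 45 mm, where it stays
- cord_nose (a point): tip of the box's black rubber cord nose, a block 15 mm wide (y) that crosses the middle of the frame's +x side, sticks 10 mm into the recess and stands 6 mm above the frame (top at 51 mm); the point lies at x = 46.5 mm, y = 0, on top of the nose's inner end
- cover: flat aluminium cover, 110 (x) x 80 (y) x 8 mm, 160 g, with a notch 22 mm wide and 13 mm deep in the middle of its +x edge and a finger ridge on top, 44 mm long (x), 10 mm wide, 14 mm high (top at 22 mm), over the origin; origin: centre of the underside of its outline, z up. Starts flat on the table, ridge up. Home: origin at point ledge, x axes the same way
- notch (a point): middle of the bottom of the cover's notch, at the top face: x = 42 mm, y = 0, z = 8 mm in the cover's frame
- blank_cover: a spare cover of the same outline and ridge, without a notch; it does not fit over the nose. Leave it; origin: centre of the underside
- water_bottle: glass water bottle, 64 mm across, 220 mm tall, standing; origin: centre of the underside. Leave it
- tumbler: glass tumbler, 68 mm across, 95 mm tall, standing; origin: centre of the underside. Leave it
- novel: thick book lying flat, 210 x 140 x 32 mm; origin: centre of the underside. Leave it
- paperback: thin book lying flat, 180 x 115 x 22 mm; origin: centre of the underside. Leave it
- pen: grey pen lying flat, 130 mm long (x), 10 mm thick; origin: its middle, underside. Leave it
- bookmarks: small block of card bookmarks, 50 x 150 x 30 mm; origin: centre of the underside. Leave it
There are look-alikes about, which are no part of the job. What is shaped like the cover but orange is not meant.

How it is judged:
At the end, for the whole second after the job is handed in: the notched cover lies at rest in the recess, its underside within 1.8 mm of the ledge, within 3 mm of the middle, level within 0.03 rad and square within 0.06 rad, its notch round the cord nose (x of cover in the frame of power_box between -0.003 and 0.003 m and y of cover in the frame of power_box between -0.003 and 0.003 m and z of cover in the frame of power_box between 0.035 and 0.0388 m and angle between cover's own z axis and vertical below 0.03 rad and angle between the x axis of cover and the x axis of power_box, either way round below 0.06 rad and x of notch in the frame of power_box above 0.03 m and linear speed of cover below 0.02 m/s); the robot touches nothing.
It fails at once if the cover is dropped or thrown (faster than 0.7 m/s while the fingers do not touch it) (linear speed of cover above 0.7 m/s and contact force between the fingers and cover below 0.05 N).
It fails at once if another thing on the table is moved by more than 30 mm (distance of any of blank_cover, water_bottle, tumbler, novel, paperback, pen, bookmarks from where it was at the start of the episode above 0.03 m).
It also fails if it takes over 58 s, if anything falls off the work surface, if the arm or the gripper's body presses on something with over 40 N, if the wrist force passes 120 N, or if a joint passes its speed limit or range.

### The arm

A 6-joint arm with a two-finger parallel gripper is mounted at the origin on the work surface. World frame = base frame: x ahead of the robot, y to its left, z up, the work surface at z = 0. Lengths are in m, angles in rad, forces in N, time in s.
With the tool pointing down it reaches from about 0.25 to 0.775 m from the base axis. Payload 4 kg.
Tool frame: the origin (TCP) lies at the very end of the fingers, on their centre line; the grasp point (between the pads) lies 19 mm behind it; z points along the fingers, y is the line along which they close (so a half turn about z gives the same grasp; the last joint's range is limited). The gripper opens to 85 mm and grips with 20 to 120 N. Pads are 22 mm wide; open, the fingers measure 114 mm over their backs; the gripper's body (76 mm by 85 mm) begins 54 mm behind the grasp point. The pads swing forward as they close: fully open they stand 13 mm farther back than shut.
Start: joints at [-1.243, 0.087, 1.371, -0, 1.684, -0.103], TCP at [0.23, -0.5, 0.231] pointing down, gripper open.
Joint ranges: [-3.1, 3.1], [-0.76, 2.03], [0.27, 2.55], [-1.08, 4.22], [0.17, 2.65], [-2.57, 2.57]. Speed limits (rad/s): [2.79, 2.79, 3.14, 3.14, 3.14, 3.14].

### API

Orientations are given as a 3x3 rotation matrix whose columns are the frame's x, y, z axes.
In Python, from rig import bot gives the robot as it stands. The module is installed in compiled form; this text tells all that it offers.
- The arm moves only by the tool carry_out, never from a script. Its argument "steps" is a list of rows, each an object with "gripper": the opening, from -1 (shut) to 1 (fully open); "translation": the shift along the world's x, y, z scaled (see below), a list of three; "delta_rot": the turn, a rotation vector about the world's x, y, z scaled (see below), a list of three. In form: [{"gripper": gripper, "translation": [dx, dy, dz], "delta_rot": [ax, ay, az]}, ...]. A call has 1 to 5 rows; each row is the pose to reach, as a shift and turn from the pose commanded when the call began, turning the shorter way round; what a row does not reach only later rows make up. The controller multiplies each number of a shift by 200 mm and each number of a turn by 360 degrees. A row lasts 1/10 s, in which the tool goes at most 50 mm and 8.59 degrees, less where a joint would pass 70% of its speed; a pose out of reach is approached as far as the arm can. A call with a number of a shift or a turn outside -1 to 1 is refused whole. A call with a gripper value outside its range is refused whole. The fingers move at their own pace and stop on an object; "squeeze" is the grip in N (left out, the last holds). Time passes only in rows, so rows that repeat a pose let the fingers close. It gives the time, the measured TCP pose, the force, the opening and the grip force at its end, in the units of the state.
- bot.read_state(): the state, without advancing time (a new reading comes with each control period).
- bot.capture(name): name is "scene" or "top" or "wrist"; returns a dict with "frame" (384x512x3 uint8, red, green, blue), "camera_matrix" (3x3 intrinsics, pixels), "pose" (4x4, takes a point from camera to world coordinates); the wrist camera has in their place "T_tool_cam" (4x4, takes a point from camera to tool coordinates, whose origin is the TCP and whose axes are the flange's). Camera axes: x right, y up, looking along -z (the intrinsics and any distortion apply to the point x, -y, -z); pixel columns grow to the right and rows downward; lengths in m; the calibration is good to about 2 mm. A picture is of the moment at which its call begins: read the wrist's pose just before it. There is no depth.
- bot.close_job(): hands the job in; it is judged then, once.
The state is a dict: "t": time; "joints": joint angles; "joint_vel": joint speeds; "joint_efforts": joint torques, N m; "ee_pos": TCP position; "ee_rot": TCP orientation; "ft_force": force on the tool from outside, world axes, zero at the start; "torque": the same for the moment, N m; "opening": finger opening in m; "grasp_force": force on a finger pad.
Only numpy, scipy, OpenCV 4.12 (cv2) and the standard library are available. Lean on these libraries where they do the work, as an engineer would, in place of code of your own. Each camera call takes 0.05 s, during which the arm holds its last target. There are 200 camera calls.

## Working session

There is one attempt and no reset: what is moved stays moved. The work goes in short steps, Python scripts to look and compute and a tool call to move; the robot and the scene stay as the last step left them, time stands still between calls to the robot, and variables do not carry over. Pictures are saved under pics/ and viewed, at most 10 in all, crops included, and the job is handed in when it is done.

Besides the shell and the picture viewer there is one more tool, called after ">>>" by a JSON object that holds its "api" and its "payload", one argument or row to a line. carry_out: Moves the arm, as the interface text tells. Its arguments: {"type":"object","properties":{"steps":{"type":"array","items":{"type":"object","properties":{"gripper":{"type":"number"},"translation":{"type":"array","items":{"type":"number","minimum":-1,"maximum":1}},"delta_rot":{"type":"array","items":{"type":"number","minimum":-1,"maximum":1}}}}},"squeeze":{"type":"number"}},"required":["steps"]}

```bash
mkdir -p pics; cat > h.py <<'E'
import numpy as np, cv2
from rig import bot
def snap(n,f):
    s=bot.read_state(); c=bot.capture(n); cv2.imwrite('pics/'+f+'.png',c['frame'][:,:,::-1]); 
    if n=='wrist':
        T=np.eye(4);T[:3,:3]=s['ee_rot'];T[:3,3]=s['ee_pos'];P=T@np.array(c['T_tool_cam'])
    else: P=np.array(c['pose'])
    np.savez('pics/'+f+'.npz',K=c['camera_matrix'],P=P)
    return {k:v for k,v in c.items() if k!='frame'}
def ray(f,uv,z):
    d=np.load('pics/'+f+'.npz');K,P=d['K'],d['P'];out=[]
    for (u,v) in uv:
        r=np.linalg.inv(K)@[u,v,1];r=P[:3,:3]@[r[0],-r[1],-r[2]];o=P[:3,3];out.append(o+r*(z-o[2])/r[2])
    return np.array(out)
E
python3 - <<'E'
from h import *
print(snap('top','top1'));print(snap('scene','sc1').keys())
im=cv2.imread('pics/top1.png');cv2.imwrite('pics/top1b.png',cv2.resize(im,(800,600),interpolation=cv2.INTER_CUBIC))
E
```

```text
{'camera_matrix': array([[354.86937358,   0.        , 258.69698784],
       [  0.        , 354.86937358, 192.85987208],
       [  0.        ,   0.        ,   1.        ]]), 'pose': array([[-0.01858329,  0.99738224, -0.06988083,  0.42365757],
       [-0.99982348, -0.01873142, -0.00146503,  0.02862461],
       [-0.00277016,  0.06984127,  0.99755427,  1.34376806],
       [ 0.        ,  0.        ,  0.        ,  1.        ]])}
dict_keys(['camera_matrix', 'pose'])
```

View pics/top1b.png

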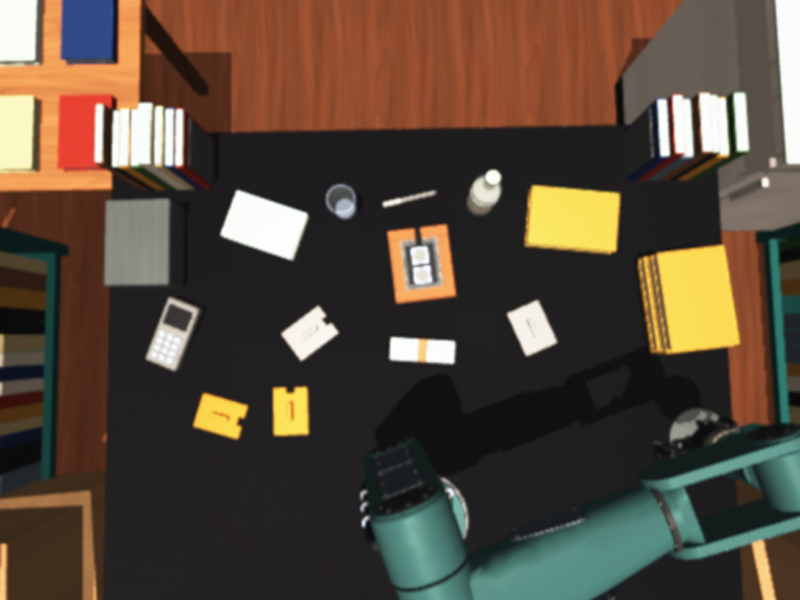

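View pics/sc1.png

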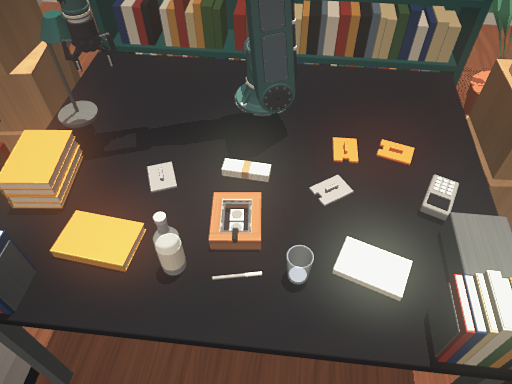

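The top view at 800x600 shows four candidates:
- Grey, at (310,333), with a notch at (328,320).
- Grey, at (532,327), with no notch visible.
- Two orange-yellow notched covers, at (220,415) and (291,411). These are the look-alikes.

The grey one at (310,333) fits the description. The box is at (422,263), with its nose towards the top of the picture (+x). I'll confirm in an enlarged crop.

```bash
python3 - <<'E'
from h import *
im=cv2.imread('pics/top1.png')
a=im[185:240,170:230];b=im[135:200,240:300]
c=cv2.resize(a,None,fx=7,fy=7,interpolation=cv2.INTER_CUBIC);d=cv2.resize(b,None,fx=6,fy=6,interpolation=cv2.INTER_CUBIC)
o=np.zeros((400,790,3),np.uint8);o[:385,:420]=c;o[:390,425:785]=d
cv2.imwrite('pics/c1.png',o)
s=.64
print(ray('top1',[(310*s,333*s),(328*s,320*s)],.008),ray('top1',[(422*s,263*s),(418*s,236*s)],.045))
s=bot.read_state();print(s['ee_pos'],s['ee_rot'],s['t'])
print(bot.capture('wrist')['T_tool_cam'])
E
```

```text
[[0.44513514 0.25868819 0.008     ]
 [0.47561252 0.2150819  0.008     ]] [[ 0.60451925 -0.01310762  0.045     ]
 [ 0.66907343 -0.00498124  0.045     ]]
[ 0.22952625 -0.49932611  0.23022156] [[ 9.08636333e-01  4.17587842e-01 -6.39299612e-04]
 [ 4.17588266e-01 -9.08634273e-01  1.94896658e-03]
 [ 2.32975209e-04 -2.03786586e-03 -9.99997896e-01]] 0.1
[[ 3.79167742e-05  9.64225570e-01  2.65083098e-01  6.64840806e-02]
 [ 9.99999805e-01  1.28822886e-04 -6.11623633e-04 -8.67447158e-05]
 [-6.23891916e-04  2.65083069e-01 -9.64225377e-01 -1.42355307e-01]
 [ 0.00000000e+00  0.00000000e+00  0.00000000e+00  1.00000000e+00]]
```

View pics/c1.png

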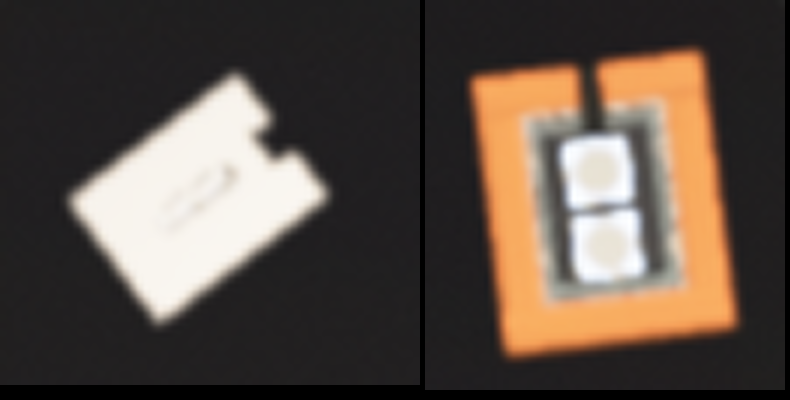

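The left crop shows the grey cover with its notch at about (270,140), pointing up and right, so this is the notched one. The right crop shows the box, with the nose in the middle of its top side at (592,95).

```bash
python3 - <<'E'
from h import *
def f(pts,k,ox,oy,z):
    p=[((x+.5)/k-.5+ox,(y+.5)/k-.5+oy) for x,y in pts];return ray('top1',p,z)
def rep(w):
    print(w.round(4),w.mean(0))
    e=[w[(i+1)%4]-w[i] for i in range(4)];print([ (round(np.linalg.norm(v),4),round(np.degrees(np.arctan2(v[1],v[0])),1)) for v in e])
rep(f([(70,200),(238,73),(328,195),(160,325)],7,170,185,.008))
rep(f([(472-425,75),(703-425,50),(738-425,325),(508-425,355)],6,240,135,.045))
E
```

```text
[[0.4464 0.3295 0.008 ]
 [0.513  0.2387 0.008 ]
 [0.4465 0.1909 0.008 ]
 [0.3787 0.2815 0.008 ]] [0.44613344 0.26015217 0.008     ]
[(np.float64(0.1127), np.float64(-53.7)), (np.float64(0.082), np.float64(-144.3)), (np.float64(0.1132), np.float64(126.8)), (np.float64(0.083), np.float64(35.3))]
[[ 0.6853  0.0691  0.045 ]
 [ 0.6982 -0.0737  0.045 ]
 [ 0.5275 -0.0911  0.045 ]
 [ 0.5117  0.05    0.045 ]] [ 0.60567381 -0.01142525  0.045     ]
[(np.float64(0.1434), np.float64(-84.8)), (np.float64(0.1716), np.float64(-174.2)), (np.float64(0.1419), np.float64(96.4)), (np.float64(0.1746), np.float64(6.3))]
```

>>> {"api": "carry_out", "payload": {
  "steps": [
    {"gripper":1,"translation":[0.27,0.95,0],"delta_rot":[0,0,0.07]},
    {"gripper":1,"translation":[0.27,0.95,0],"delta_rot":[0,0,0.07]},
    {"gripper":1,"translation":[0.27,0.95,0],"delta_rot":[0,0,0.07]},
    {"gripper":1,"translation":[0.27,0.95,0],"delta_rot":[0,0,0.07]}
  ]
}}

```text
t: 0.55
ee_pos: [0.2837, -0.3078, 0.2308]
ee_rot: [[0.643, 0.766, 0.0], [0.766, -0.643, 0.001], [0.001, -0.0, -1.0]]
ft_force: [1.3, 0.9, 0.2]
opening: 0.0855
grasp_force: 0.0
```

>>> {"api": "carry_out", "payload": {
  "steps": [
    {"gripper":1,"translation":[0.27,0.95,0],"delta_rot":[0,0,0.07]},
    {"gripper":1,"translation":[0.27,0.95,0],"delta_rot":[0,0,0.07]},
    {"gripper":1,"translation":[0.27,0.95,0],"delta_rot":[0,0,0.07]},
    {"gripper":1,"translation":[0.27,0.95,0],"delta_rot":[0,0,0.07]}
  ]
}}

```text
t: 0.95
ee_pos: [0.3376, -0.1177, 0.2312]
ee_rot: [[0.256, 0.967, 0.001], [0.967, -0.256, -0.0], [0.0, 0.001, -1.0]]
ft_force: [0.3, 0.3, -0.4]
opening: 0.0857
grasp_force: 0.0
```

>>> {"api": "carry_out", "payload": {
  "steps": [
    {"gripper":1,"translation":[0.27,0.95,0],"delta_rot":[0,0,0.07]},
    {"gripper":1,"translation":[0.27,0.95,0],"delta_rot":[0,0,0.07]},
    {"gripper":1,"translation":[0.27,0.95,0],"delta_rot":[0,0,0.07]},
    {"gripper":1,"translation":[0.27,0.95,0],"delta_rot":[0,0,0.07]}
  ]
}}

```text
t: 1.35
ee_pos: [0.3916, 0.0725, 0.2313]
ee_rot: [[-0.181, 0.983, 0.001], [0.983, 0.181, -0.0], [-0.0, 0.001, -1.0]]
ft_force: [0.6, -1.4, 0.4]
opening: 0.0854
grasp_force: 0.0
```

>>> {"api": "carry_out", "payload": {
  "steps": [
    {"gripper":0,"translation":[0.27,0.95,-0.5],"delta_rot":[0,0,0.072]},
    {"gripper":0,"translation":[0.27,0.95,-0.5],"delta_rot":[0,0,0.072]},
    {"gripper":0,"translation":[0.27,0.95,-0.5],"delta_rot":[0,0,0.072]},
    {"gripper":0,"translation":[0.27,0.95,-0.5],"delta_rot":[0,0,0.072]},
    {"gripper":0,"translation":[0.27,0.95,-0.5],"delta_rot":[0,0,0.072]}
  ]
}}

```text
t: 1.85
ee_pos: [0.4443, 0.263, 0.128]
ee_rot: [[-0.593, 0.805, -0.004], [0.805, 0.593, -0.001], [0.002, -0.004, -1.0]]
ft_force: [0.3, 0.0, -0.8]
opening: 0.0432
grasp_force: 0.0
```

>>> {"api": "carry_out", "payload": {
  "steps": [
    {"gripper":0,"translation":[0,0,0],"delta_rot":[0,0,0]},
    {"gripper":0,"translation":[0,0,0],"delta_rot":[0,0,0]}
  ]
}}

```text
t: 2.05
ee_pos: [0.4453, 0.26, 0.1309]
ee_rot: [[-0.591, 0.806, -0.001], [0.806, 0.591, -0.001], [-0.0, -0.002, -1.0]]
ft_force: [-0.7, 0.3, 0.6]
opening: 0.0428
grasp_force: 0.0
```

```bash
python3 - <<'E'
from h import *
print(snap('wrist','w1')['camera_matrix'])
im=cv2.imread('pics/w1.png');cv2.imwrite('pics/w1b.png',cv2.resize(im,(800,600),interpolation=cv2.INTER_CUBIC))
s=bot.read_state();print(s['t'],s['ee_pos'],s['ee_rot'],s['joints'],s['opening'])
E
```

```text
[[267.27391371   0.         251.44510593]
 [  0.         267.27391371 189.03159685]
 [  0.           0.           1.        ]]
2.1 [0.44571104 0.2596126  0.13169761] [[-5.90419489e-01  8.07096476e-01  3.25578529e-04]
 [ 8.07096339e-01  5.90419579e-01 -4.69038449e-04]
 [-5.70787217e-04 -1.41562025e-05 -9.99999837e-01]] [ 4.17831808e-01  5.28804722e-02  1.60640425e+00 -5.63008829e-04
  1.48220070e+00 -2.13697015e-01] 0.04274273326250332
```

View pics/w1b.png

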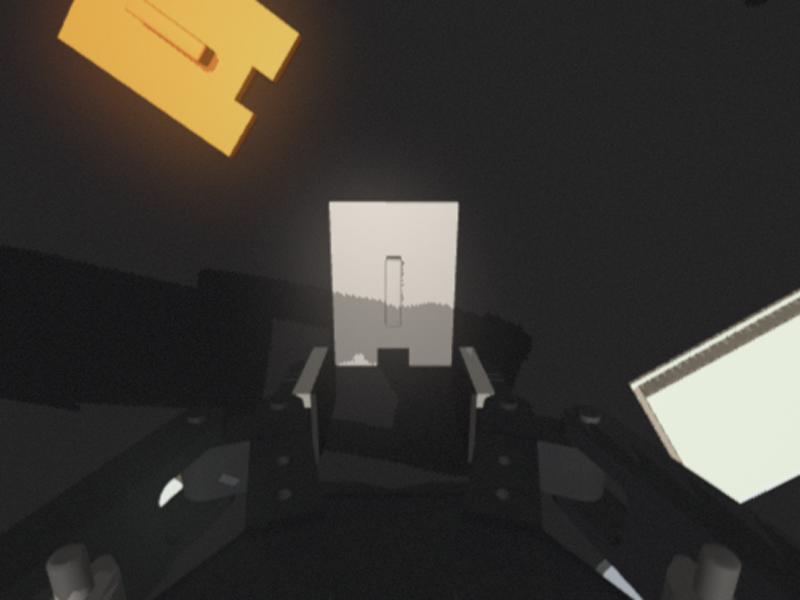

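The wrist view shows the notched cover with corners at (330,202), (458,202), (453,365) and (335,365). Its notch is at (393,355), and its ridge lies between the fingers.

```bash
python3 - <<'E'
from h import *
s=.64
f=lambda p,z:ray('w1',[(x*s,y*s) for x,y in p],z)
w=f([(330,202),(458,202),(453.5,365.5),(335,365.5)],.008);print(w.round(4),w.mean(0))
e=[w[(i+1)%4]-w[i] for i in range(4)];print([(round(np.linalg.norm(v),4),round(np.degrees(np.arctan2(v[1],v[0])),1)) for v in e])
r=f([(393.5,258),(394,326)],.022);print(r,r.mean(0),np.degrees(np.arctan2(*(r[1]-r[0])[1::-1])))
n=f([(393,348)],.008);print(n)
E
```

```text
[[0.3811 0.2802 0.008 ]
 [0.4452 0.3271 0.008 ]
 [0.5117 0.2389 0.008 ]
 [0.4457 0.1905 0.008 ]] [0.44594049 0.25918317 0.008     ]
[(np.float64(0.0794), np.float64(36.3)), (np.float64(0.1105), np.float64(-53.0)), (np.float64(0.0819), np.float64(-143.7)), (np.float64(0.1105), np.float64(125.7))]
[[0.43222499 0.27715617 0.022     ]
 [0.45844914 0.24195935 0.022     ]] [0.44533706 0.25955776 0.022     ] -53.31125818855979
[[0.47031281 0.22469854 0.008     ]]
```

>>> {"api": "carry_out", "payload": {
  "squeeze": 60,
  "steps": [
    {"gripper":0,"translation":[0,0,-0.25],"delta_rot":[0,0,0.001]},
    {"gripper":0,"translation":[0,0,-0.42],"delta_rot":[0,0,0.001]},
    {"gripper":0,"translation":[0,0,-0.53],"delta_rot":[0,0,0.001]},
    {"gripper":-0.4,"translation":[0,0,-0.58],"delta_rot":[0,0,0.001]},
    {"gripper":-0.4,"translation":[0,0,-0.6],"delta_rot":[0,0,0.001]}
  ]
}}

```text
t: 2.6
ee_pos: [0.4458, 0.2593, 0.0115]
ee_rot: [[-0.594, 0.804, 0.0], [0.804, 0.594, -0.0], [-0.0, 0.0, -1.0]]
ft_force: [0.1, -0.4, 0.3]
opening: 0.0255
grasp_force: 0.0
```

>>> {"api": "carry_out", "payload": {
  "steps": [
    {"gripper":-0.6,"translation":[0,0,0],"delta_rot":[0,0,0]},
    {"gripper":-1,"translation":[0,0,0],"delta_rot":[0,0,0]},
    {"gripper":-1,"translation":[0,0,0],"delta_rot":[0,0,0]},
    {"gripper":-1,"translation":[0,0,0],"delta_rot":[0,0,0]},
    {"gripper":-1,"translation":[0,0,0],"delta_rot":[0,0,0]}
  ]
}}

```text
t: 3.1
ee_pos: [0.4471, 0.2606, 0.0133]
ee_rot: [[-0.596, 0.803, 0.004], [0.803, 0.596, 0.001], [-0.001, 0.003, -1.0]]
ft_force: [-0.5, -2.1, 6.9]
opening: 0.0072
grasp_force: 61.0
```

>>> {"api": "carry_out", "payload": {
  "steps": [
    {"gripper":-1,"translation":[0,0,0.05],"delta_rot":[0,0,0]},
    {"gripper":-1,"translation":[0,0,0.15],"delta_rot":[0,0,0]},
    {"gripper":-1,"translation":[0,0,0.3],"delta_rot":[0,0,0]},
    {"gripper":-1,"translation":[0,0,0.5],"delta_rot":[0,0,0]},
    {"gripper":-1,"translation":[0,0,0.6],"delta_rot":[0,0,0]}
  ]
}}

```text
t: 3.6
ee_pos: [0.4467, 0.261, 0.1351]
ee_rot: [[-0.596, 0.803, 0.004], [0.803, 0.596, 0.002], [-0.001, 0.005, -1.0]]
ft_force: [-0.3, 0.6, -1.6]
opening: 0.0079
grasp_force: 60.1
```

```bash
python3 - <<'E'
from h import *
snap('wrist','w2')
im=cv2.imread('pics/w2.png');cv2.imwrite('pics/w2b.png',cv2.resize(im[80:320,100:420],(800,600),interpolation=cv2.INTER_CUBIC))
s=bot.read_state();print(s['t'],s['ee_pos'],s['ee_rot'],s['opening'],s['grasp_force'],s['ft_force'],s['torque'])
E
```

```text
3.65 [0.44818858 0.2616895  0.13814689] [[-0.59593899  0.80297632  0.00926005]
 [ 0.80302756  0.59592447  0.00455624]
 [-0.00185974  0.01015131 -0.99994674]] 0.008211879960410961 60.083545446395874 [1.35757082 0.07000817 0.46614458] [ 0.03168461 -0.03219228 -0.01954297]
```

View pics/w2b.png

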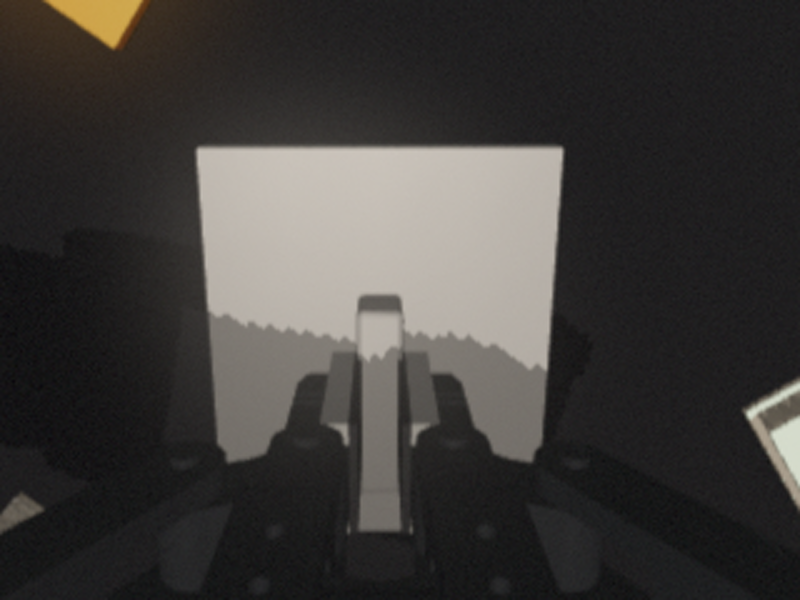

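The cover is held on its ridge. In the crop its camera-side edge runs from (197,147) to (563,147).

```bash
python3 - <<'E'
from h import *
c=bot.capture('wrist');K=c['camera_matrix'];T=np.array(c['T_tool_cam'])
def tr(u,v,z):
    r=np.linalg.inv(K)@[u,v,1];r=T[:3,:3]@[r[0],-r[1],-r[2]];o=T[:3,3];return o+r*(z-o[2])/r[2]
P=lambda x,y:((x+.5)/2.5-.5+100,(y+.5)/2.5-.5+80)
for z in (-.002,0,.002,.004):
    print(z,[tr(*P(*p),z)[:2].round(4) for p in [(197,147),(563,147),(217,458),(543,455)]])
s=bot.read_state();print(s['t'],s['ee_pos'],s['ee_rot'])
E
```

```text
-0.002 [array([ 0.0559, -0.0385]), array([0.0559, 0.0373]), array([-0.0165, -0.039 ]), array([-0.0157,  0.0379])]
0 [array([ 0.0557, -0.039 ]), array([0.0557, 0.0379]), array([-0.0177, -0.0396]), array([-0.0169,  0.0384])]
0.002 [array([ 0.0556, -0.0395]), array([0.0556, 0.0384]), array([-0.0189, -0.0401]), array([-0.0181,  0.039 ])]
0.004 [array([ 0.0554, -0.0401]), array([0.0554, 0.039 ]), array([-0.0201, -0.0407]), array([-0.0193,  0.0395])]
3.7 [0.44774201 0.26141874 0.13565726] [[-0.59591425  0.80301231  0.00757893]
 [ 0.80304661  0.59590466  0.00371236]
 [-0.00153525  0.00829849 -0.99996439]]
```

>>> {"api": "carry_out", "payload": {
  "steps": [
    {"gripper":-1,"translation":[0.03,-0.03,0.05],"delta_rot":[0,0,0.008]},
    {"gripper":-1,"translation":[0.1,-0.08,0.12],"delta_rot":[0,0,0.025]},
    {"gripper":-1,"translation":[0.2,-0.17,0.2],"delta_rot":[0,0,0.045]},
    {"gripper":-1,"translation":[0.32,-0.27,0.28],"delta_rot":[0,0,0.067]},
    {"gripper":-1,"translation":[0.44,-0.37,0.34],"delta_rot":[0,0,0.09]}
  ]
}}

```text
t: 4.2
ee_pos: [0.5335, 0.1857, 0.198]
ee_rot: [[-0.936, 0.353, -0.003], [0.353, 0.936, -0.0], [0.003, -0.001, -1.0]]
ft_force: [0.1, 0.8, -1.7]
opening: 0.0076
grasp_force: 60.0
```

>>> {"api": "carry_out", "payload": {
  "steps": [
    {"gripper":-1,"translation":[0.11,-0.1,0],"delta_rot":[0,0,0.023]},
    {"gripper":-1,"translation":[0.2,-0.17,0],"delta_rot":[0,0,0.045]},
    {"gripper":-1,"translation":[0.26,-0.22,0],"delta_rot":[0,0,0.062]},
    {"gripper":-1,"translation":[0.28,-0.24,0],"delta_rot":[0,0,0.072]},
    {"gripper":-1,"translation":[0.28,-0.24,0],"delta_rot":[0,0,0.075]}
  ]
}}

```text
t: 4.7
ee_pos: [0.5892, 0.1374, 0.1963]
ee_rot: [[-0.995, -0.103, -0.005], [-0.103, 0.995, -0.001], [0.005, -0.0, -1.0]]
ft_force: [-0.2, 0.5, -2.0]
opening: 0.0081
grasp_force: 60.0
```

>>> {"api": "carry_out", "payload": {
  "steps": [
    {"gripper":-1,"translation":[0,0,0],"delta_rot":[0,0,0]},
    {"gripper":-1,"translation":[0,0,0],"delta_rot":[0,0,0]},
    {"gripper":-1,"translation":[0,0,0],"delta_rot":[0,0,0]}
  ]
}}

```text
t: 5.0
ee_pos: [0.5892, 0.1387, 0.1991]
ee_rot: [[-0.995, -0.104, -0.0], [-0.104, 0.995, 0.0], [0.0, 0.0, -1.0]]
ft_force: [-0.6, 0.7, -1.9]
opening: 0.0081
grasp_force: 60.0
```

```bash
python3 - <<'E'
from h import *
snap('wrist','w3')
im=cv2.imread('pics/w3.png');cv2.imwrite('pics/w3b.png',cv2.resize(im,(800,600),interpolation=cv2.INTER_CUBIC))
s=bot.read_state();print(s['t'],s['ee_pos'],s['ee_rot'],s['opening'],s['grasp_force'])
E
```

```text
5.05 [0.58929097 0.13867586 0.19929905] [[-9.94557256e-01 -1.04191371e-01 -1.51520707e-04]
 [-1.04191393e-01  9.94557255e-01  1.44762761e-04]
 [ 1.35612987e-04  1.59762008e-04 -9.99999978e-01]] 0.007821588071317295 60.021564960479736
```

View pics/w3b.png

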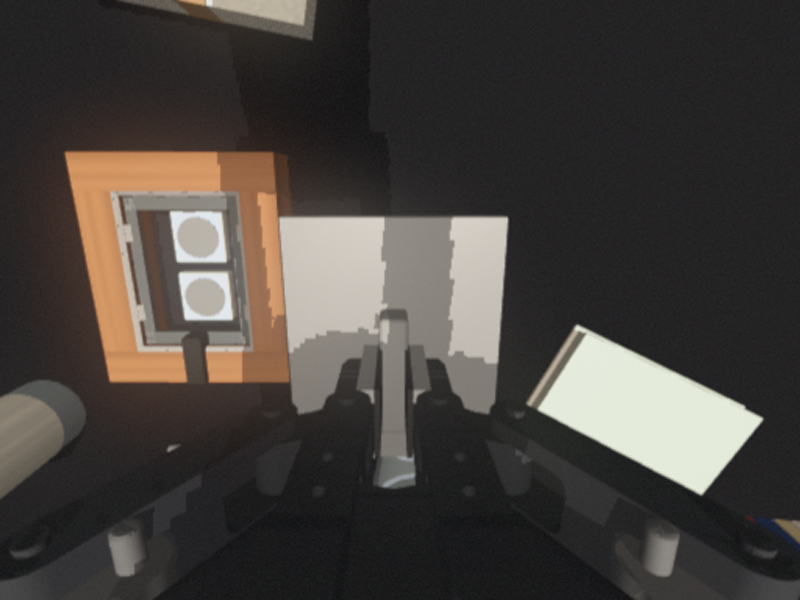

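The box is fully visible at left with its nose at (195,350). The held cover's top edge runs (279,216)–(507,216). I'll enlarge the region to read the corners.

```bash
python3 - <<'E'
from h import *
im=cv2.imread('pics/w3.png')
cv2.imwrite('pics/w3c.png',cv2.resize(im[90:250,36:196],(600,600),interpolation=cv2.INTER_CUBIC))
E
```

```text
(no output)
```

View pics/w3c.png

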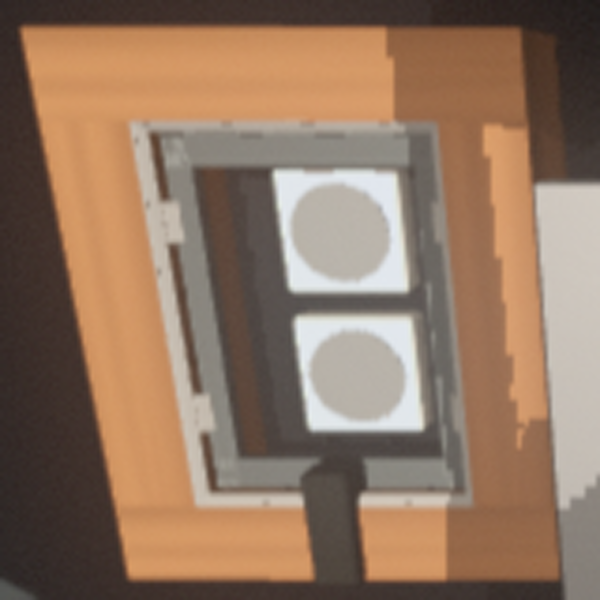

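```bash
python3 - <<'E'
from h import *
from scipy.optimize import least_squares
P=lambda x,y:((x+.5)/3.75-.5+36,(y+.5)/3.75-.5+90)
rim=[(130,122),(437,122),(472,506),(199,506)]; box=[(22,27),(522,27),(128,581)]
m=np.array([(-59.5,-44.2),(-59.5,44.2),(59.5,44.2),(59.5,-44.2),(-85,-70),(-85,70),(85,-70)])/1e3
for name,sel in (('rim',slice(0,4)),('all',slice(0,7)),('box',slice(4,7))):
    w=ray('w3',[P(*p) for p in rim+box][sel],.045)[:,:2]
    def f(q):
        c,s=np.cos(q[2]),np.sin(q[2]);return (m[sel]@np.array([[c,s],[-s,c]])+q[:2]-w).ravel()
    r=least_squares(f,[.6,-.01,.1]);print(name,r.x,np.degrees(r.x[2]),(r.fun*1e3).round(1))
s8=lambda x,y:((x+.5)*.64-.5,(y+.5)*.64-.5)
for z in (.195,.1965,.198):
    w=ray('w3',[s8(*p) for p in [(279,216),(507,216),(290,405),(497,412)]],z)
    d=w[0]-w[1];n=w[2]-w[0]
    mid=(w[0]+w[1])/2;yaw=np.arctan2(d[1],d[0])+np.pi/2
    print(z,np.linalg.norm(d[:2]),mid,'yaw',np.degrees(yaw),'sides',[np.degrees(np.arctan2(*(w[b]-w[a])[1::-1])) for a,b in((0,2),(1,3))],'centre',mid[:2]+.055*np.array([np.cos(yaw),np.sin(yaw)]))
E
```

```text
rim [ 0.60365639 -0.01176261  0.10396328] 5.956657318316319 [-0.1 -0.2 -0.1  0.1  0.1  0.7  0.2 -0.7]
all [ 0.60372062 -0.01179282  0.10228558] 5.860532178358398 [-0.1 -0.1  0.   0.2  0.2  0.6  0.2 -0.8  0.2 -0.2  0.5 -0.3 -0.9  0.7]
box [ 0.60384358 -0.01187006  0.1008544 ] 5.77853119017103 [ 0.2 -0.2  0.7 -0.2 -0.8  0.4]
0.195 0.07882738651076641 [0.53337293 0.13261085 0.195     ] yaw 5.980301569637793 sides [np.float64(5.178401474177382), np.float64(7.187831475455537)] centre [0.58807361 0.13834111]
0.1965 0.07802023325840557 [0.53325018 0.13259852 0.1965    ] yaw 5.980301569637805 sides [np.float64(5.178401474177376), np.float64(7.187831475455537)] centre [0.58795085 0.13832878]
0.198 0.07721308000604474 [0.53312742 0.13258618 0.198     ] yaw 5.980301569637907 sides [np.float64(5.1784014741773685), np.float64(7.187831475455515)] centre [0.5878281  0.13831644]
```

>>> {"api": "carry_out", "payload": {
  "steps": [
    {"gripper":-1,"translation":[0.01,-0.08,0],"delta_rot":[0,0,0]},
    {"gripper":-1,"translation":[0.03,-0.25,0],"delta_rot":[0,0,0]},
    {"gripper":-1,"translation":[0.05,-0.46,0],"delta_rot":[0,0,0]},
    {"gripper":-1,"translation":[0.07,-0.65,0],"delta_rot":[0,0,0]},
    {"gripper":-1,"translation":[0.0775,-0.75,0],"delta_rot":[0,0,0]}
  ]
}}

```text
t: 5.55
ee_pos: [0.6051, -0.0159, 0.1995]
ee_rot: [[-0.995, -0.101, 0.0], [-0.101, 0.995, -0.002], [-0.0, -0.002, -1.0]]
ft_force: [-0.7, 0.3, -2.5]
opening: 0.0078
grasp_force: 60.0
```

>>> {"api": "carry_out", "payload": {
  "steps": [
    {"gripper":-1,"translation":[0,0,-0.15],"delta_rot":[0,0,0]},
    {"gripper":-1,"translation":[0,0,-0.35],"delta_rot":[0,0,0]},
    {"gripper":-1,"translation":[0,0,-0.5],"delta_rot":[0,0,0]},
    {"gripper":-1,"translation":[0,0,-0.58],"delta_rot":[0,0,0]},
    {"gripper":-1,"translation":[0,0,-0.605],"delta_rot":[0,0,0]}
  ]
}}

```text
t: 6.05
ee_pos: [0.6032, -0.0126, 0.0753]
ee_rot: [[-0.995, -0.103, -0.005], [-0.103, 0.995, 0.0], [0.005, 0.001, -1.0]]
ft_force: [-0.7, 0.4, -2.1]
opening: 0.0082
grasp_force: 60.0
```

>>> {"api": "carry_out", "payload": {
  "steps": [
    {"gripper":-1,"translation":[0,0,0],"delta_rot":[0,0,0]},
    {"gripper":-1,"translation":[0,0,0],"delta_rot":[0,0,0]},
    {"gripper":-1,"translation":[0,0,0],"delta_rot":[0,0,0]}
  ]
}}

```text
t: 6.35
ee_pos: [0.6064, -0.0121, 0.0805]
ee_rot: [[-0.995, -0.104, 0.004], [-0.104, 0.995, -0.0], [-0.004, -0.001, -1.0]]
ft_force: [0.9, -0.2, -2.2]
opening: 0.0078
grasp_force: 60.0
```

```bash
python3 - <<'E'
from h import *
snap('wrist','w4')
im=cv2.imread('pics/w4.png');cv2.imwrite('pics/w4b.png',cv2.resize(im[80:300,110:400],(790,599),interpolation=cv2.INTER_CUBIC))
s=bot.read_state();print(s['t'],s['ee_pos'],s['ee_rot'],s['opening'],s['grasp_force'],s['ft_force'])
E
```

```text
6.4 [ 0.60631211 -0.01196268  0.08031817] [[-9.94579987e-01 -1.03916210e-01  3.47427963e-03]
 [-1.03918113e-01  9.94585787e-01 -3.71470773e-04]
 [-3.41686730e-03 -7.30497981e-04 -9.99993896e-01]] 0.008025065475908108 60.014058351516724 [-0.45650621 -0.01301423 -1.0068767 ]
```

View pics/w4b.png

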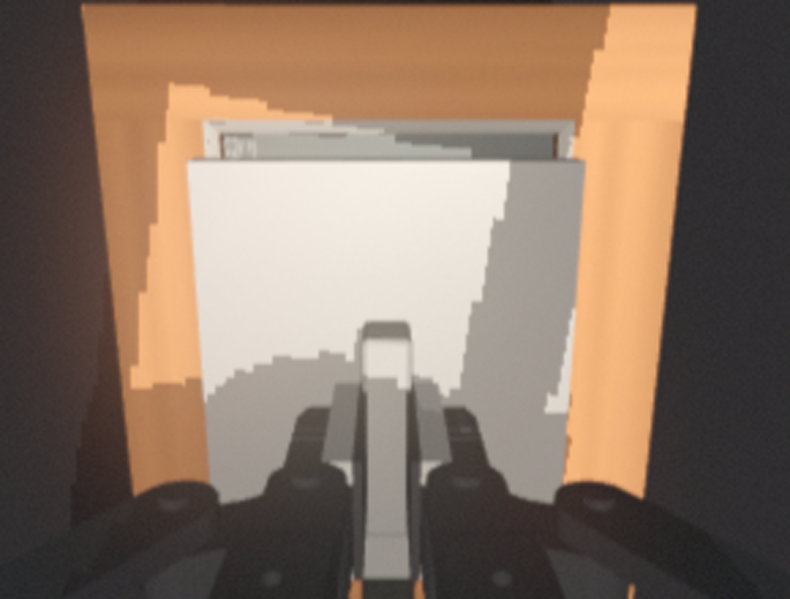

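The cover hovers over the recess. Its rear edge runs (188,160)–(584,160), the rim's rear edge (204,121)–(575,121), and the box's rear edge (82,5)–(697,5).

```bash
python3 - <<'E'
from h import *
k=790/290
P=lambda x,y:((x+.5)/k-.5+110,(y+.5)/k-.5+80)
w=ray('w4',[P(*p) for p in [(204,121),(575,121),(82,5),(697,5)]],.045)
c=ray('w4',[P(*p) for p in [(188,160),(584,160)]],.075)
a=np.radians(5.9);x=np.array([np.cos(a),np.sin(a),0])
for l,q,o in(('rim',w[:2],.0595),('box',w[2:],.085),('cov',c,.055)):
    d=q[0]-q[1];print(l,np.linalg.norm(d),np.degrees(np.arctan2(d[1],d[0]))-90,q.mean(0)+o*x)
s=bot.read_state();print(s['ee_pos'])
E
```

```text
rim 0.08798266823691513 -174.0349847934509 [ 0.60354316 -0.01192068  0.045     ]
box 0.1399671217301172 -174.0433820560047 [ 0.60338089 -0.01201472  0.045     ]
cov 0.07916452436244269 -174.03200082104814 [ 0.60560584 -0.01249727  0.075     ]
[ 0.60631211 -0.01196268  0.08031817]
```

>>> {"api": "carry_out", "payload": {
  "steps": [
    {"gripper":-1,"translation":[0,0,0],"delta_rot":[0,0,0]},
    {"gripper":-1,"translation":[0,0,0],"delta_rot":[0,0,0]},
    {"gripper":-1,"translation":[0,0,0],"delta_rot":[0,0,0]}
  ]
}}

```text
t: 6.7
ee_pos: [0.6053, -0.0117, 0.0786]
ee_rot: [[-0.995, -0.104, 0.0], [-0.104, 0.995, 0.0], [-0.0, 0.0, -1.0]]
ft_force: [-0.7, 0.3, -2.0]
opening: 0.0085
grasp_force: 60.0
```

>>> {"api": "carry_out", "payload": {
  "steps": [
    {"gripper":-1,"translation":[-0.005,0.001,-0.02],"delta_rot":[0,0,0]},
    {"gripper":-1,"translation":[-0.005,0.001,-0.05],"delta_rot":[0,0,0]},
    {"gripper":-1,"translation":[-0.005,0.001,-0.08],"delta_rot":[0,0,0]},
    {"gripper":-1,"translation":[-0.005,0.001,-0.1],"delta_rot":[0,0,0]},
    {"gripper":-1,"translation":[-0.005,0.001,-0.112],"delta_rot":[0,0,0]}
  ]
}}

```text
t: 7.2
ee_pos: [0.6037, -0.0115, 0.0548]
ee_rot: [[-0.995, -0.104, -0.002], [-0.104, 0.995, 0.0], [0.002, 0.0, -1.0]]
ft_force: [-0.9, 0.2, -1.4]
opening: 0.0079
grasp_force: 60.0
```

>>> {"api": "carry_out", "payload": {
  "steps": [
    {"gripper":-1,"translation":[0,0,-0.005],"delta_rot":[0,0,0]},
    {"gripper":-1,"translation":[0,0,-0.01],"delta_rot":[0,0,0]},
    {"gripper":-1,"translation":[0,0,-0.01],"delta_rot":[0,0,0]}
  ]
}}

```text
t: 7.5
ee_pos: [0.6043, -0.0117, 0.0541]
ee_rot: [[-0.995, -0.104, 0.0], [-0.104, 0.995, -0.0], [-0.0, -0.0, -1.0]]
ft_force: [0.2, -0.6, -1.2]
opening: 0.0077
grasp_force: 60.0
```

>>> {"api": "carry_out", "payload": {
  "steps": [
    {"gripper":-1,"translation":[0,0,-0.005],"delta_rot":[0,0,0]},
    {"gripper":-1,"translation":[0,0,-0.01],"delta_rot":[0,0,0]},
    {"gripper":-1,"translation":[0,0,-0.01],"delta_rot":[0,0,0]}
  ]
}}

```text
t: 7.8
ee_pos: [0.6051, -0.0117, 0.0533]
ee_rot: [[-0.995, -0.104, 0.003], [-0.104, 0.995, -0.0], [-0.003, -0.0, -1.0]]
ft_force: [-0.2, 0.1, 4.0]
opening: 0.0081
grasp_force: 60.6
```

>>> {"api": "carry_out", "payload": {
  "steps": [
    {"gripper":-1,"translation":[0,0,-0.005],"delta_rot":[0,0,0]},
    {"gripper":-1,"translation":[0,0,-0.01],"delta_rot":[0,0,0]},
    {"gripper":-1,"translation":[0,0,-0.01],"delta_rot":[0,0,0]}
  ]
}}

```text
t: 8.1
ee_pos: [0.6055, -0.0117, 0.0521]
ee_rot: [[-0.995, -0.104, 0.004], [-0.104, 0.995, -0.0], [-0.004, -0.001, -1.0]]
ft_force: [0.3, -0.0, 7.1]
opening: 0.0081
grasp_force: 61.1
```

>>> {"api": "carry_out", "payload": {
  "steps": [
    {"gripper":-1,"translation":[0,0,-0.005],"delta_rot":[0,0,0]},
    {"gripper":-1,"translation":[0,0,-0.01],"delta_rot":[0,0,0]},
    {"gripper":-1,"translation":[0,0,-0.015],"delta_rot":[0,0,0]},
    {"gripper":-1,"translation":[0,0,-0.015],"delta_rot":[0,0,0]}
  ]
}}

```text
t: 8.5
ee_pos: [0.6054, -0.0115, 0.0503]
ee_rot: [[-0.995, -0.104, 0.004], [-0.104, 0.995, -0.0], [-0.004, -0.001, -1.0]]
ft_force: [-3.8, -0.3, 11.6]
opening: 0.008
grasp_force: 61.7
```

>>> {"api": "carry_out", "payload": {
  "steps": [
    {"gripper":-1,"translation":[0,0,-0.005],"delta_rot":[0,0,0]},
    {"gripper":-1,"translation":[0,0,-0.01],"delta_rot":[0,0,0]},
    {"gripper":-1,"translation":[0,0,-0.01],"delta_rot":[0,0,0]}
  ]
}}

```text
t: 8.8
ee_pos: [0.6054, -0.0116, 0.0502]
ee_rot: [[-0.995, -0.104, 0.004], [-0.104, 0.995, -0.0], [-0.004, -0.001, -1.0]]
ft_force: [-7.9, 0.5, 20.4]
opening: 0.0077
grasp_force: 62.7
```

>>> {"api": "carry_out", "payload": {
  "steps": [
    {"gripper":-1,"translation":[0,0,0.01],"delta_rot":[0,0,0]},
    {"gripper":-1,"translation":[-0.004,0,0.02],"delta_rot":[0,0,0]},
    {"gripper":-1,"translation":[-0.004,0,0.02],"delta_rot":[0,0,0]}
  ]
}}

```text
t: 9.1
ee_pos: [0.6045, -0.0116, 0.0503]
ee_rot: [[-0.995, -0.104, 0.003], [-0.104, 0.995, -0.0], [-0.003, -0.0, -1.0]]
ft_force: [0.7, 0.4, 5.9]
opening: 0.0078
grasp_force: 61.1
```

>>> {"api": "carry_out", "payload": {
  "steps": [
    {"gripper":-0.8,"translation":[0,0,0],"delta_rot":[0,0,0]},
    {"gripper":-0.5,"translation":[0,0,0],"delta_rot":[0,0,0]},
    {"gripper":-0.3,"translation":[0,0,0],"delta_rot":[0,0,0]},
    {"gripper":-0.3,"translation":[0,0,0.1],"delta_rot":[0,0,0]},
    {"gripper":-0.3,"translation":[0,0,0.3],"delta_rot":[0,0,0]}
  ]
}}

```text
t: 9.6
ee_pos: [0.5995, -0.0112, 0.1035]
ee_rot: [[-0.995, -0.104, -0.013], [-0.104, 0.995, 0.002], [0.012, 0.003, -1.0]]
ft_force: [0.5, 0.2, -0.5]
opening: 0.03
grasp_force: 0.0
```

>>> {"api": "carry_out", "payload": {
  "steps": [
    {"gripper":-0.3,"translation":[0,0,0.2],"delta_rot":[0,0,0]},
    {"gripper":-0.3,"translation":[0,0,0.4],"delta_rot":[0,0,0]},
    {"gripper":-0.3,"translation":[0,0,0.4],"delta_rot":[0,0,0]},
    {"gripper":-0.3,"translation":[0,0,0.4],"delta_rot":[0,0,0]},
    {"gripper":-0.3,"translation":[0,0,0.4],"delta_rot":[0,0,0]}
  ]
}}

```text
t: 10.1
ee_pos: [0.6022, -0.0114, 0.1864]
ee_rot: [[-0.995, -0.104, -0.004], [-0.104, 0.995, 0.001], [0.004, 0.001, -1.0]]
ft_force: [-0.2, -0.1, -0.7]
opening: 0.0301
grasp_force: 0.0
```

```bash
python3 - <<'E'
from h import *
snap('wrist','w5')
im=cv2.imread('pics/w5.png');cv2.imwrite('pics/w5b.png',cv2.resize(im[80:300,110:400],(790,599),interpolation=cv2.INTER_CUBIC))
s=bot.read_state();print(s['t'],s['ee_pos'],s['ee_rot'],s['ft_force'])
E
```

```text
10.15 [ 0.6021015  -0.01141881  0.18603474] [[-9.94574688e-01 -1.03896915e-01 -5.15949591e-03]
 [-1.03901864e-01  9.94587308e-01  6.99914336e-04]
 [ 5.05885021e-03  1.23219833e-03 -9.99986445e-01]] [-0.57160601  0.00599451  0.35391978]
```

View pics/w5b.png

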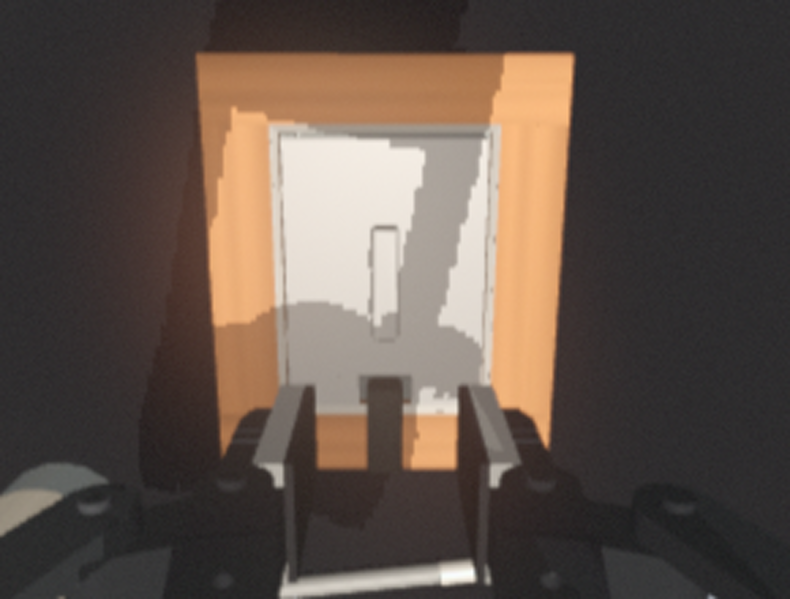

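The cover lies flush in the recess with its notch around the nose at (385,388). The gap is even along both long sides, and the gripper is clear. At 20 N it had bottomed out at the predicted seated height, so I'm handing it in.

```bash
python3 -c "
from rig import bot
print(bot.close_job())"
```

```text
the job is handed in; nothing more can be done
None
```

The notched cover is pressed down flush in the power box with its notch round the cord nose; I let go of it, touched nothing else, and handed the job in at about 10 s (the hand-in gave no verdict).

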